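# Nip up both portafilters, gently

### The job

Both portafilters hang loose in their groups: push each handle round to the right until its seal bites and the handle stands firm against a light push of about 12 N near its end, then let go. The seals wear if they are strained, so never press on a portafilter with more than 20 N, and leave the cups and the other things on the counter where they stand.

Things in the scene. Friction and masses are not known exactly. Their poses are not given: they have to be found in the camera images.
- group_a: Steel espresso group column, the left one, fixed. Origin on the counter under the group's axis; front faces its own -x, about where the handle points when tight. Drip tray 210 x 170 mm, 30 mm high, round the origin; bell of 45 mm radius on the axis, 205 mm up; neck 80 mm wide, 47 mm before to 198 mm behind the axis, 254 to 314 mm up; column 60 mm thick, 155 mm behind.
- group_b: Steel espresso group column, the right one, fixed. Origin on the counter under the group's axis; front faces its own -x, about where the handle points when tight. Drip tray 210 x 170 mm, 30 mm high, round the origin; bell of 45 mm radius on the axis, 205 mm up; neck 80 mm wide, 47 mm before to 198 mm behind the axis, 254 to 314 mm up; column 60 mm thick, 155 mm behind.
- pf_a: Portafilter in the left group: steel basket, 77 mm wide, twin spout reaching 66 mm below the origin; black level handle along its own -x, 30 mm thick, grip 64 to 194 mm from the axis. Origin on the upright turning axis, level with the handle (185 mm up). Only turns about that axis. Hangs loose with the handle 35 to 50 degrees to the robot's left of the group's -x; tightens counter-clockwise seen from above.
- pf_b: Portafilter in the right group: steel basket, 77 mm wide, single spout reaching 66 mm below the origin; black level handle along its own -x, 30 mm thick, grip 64 to 194 mm from the axis. Origin on the upright turning axis, level with the handle (185 mm up). Only turns about that axis. Hangs loose with the handle 35 to 50 degrees to the robot's left of the group's -x; tightens counter-clockwise seen from above.
- pf_a_grip (a point): Handle's centre line, left portafilter, 160 mm from the turning axis, 185 mm up: where to push. Turns with a steady drag of 4 to 5 N here. The seal bites somewhere from 15 degrees short of the group's -x to 8 degrees past it (wear, not visible); then the push needed here rises by about 1.3 N per mm. Let go, it eases back a little and its drag keeps it tight.
- pf_b_grip (a point): Handle's centre line, right portafilter, 160 mm from the turning axis, 185 mm up: where to push. Turns with a steady drag of 4 to 5 N here. The seal bites somewhere from 15 degrees short of the group's -x to 8 degrees past it (wear, not visible); then the push needed here rises by about 1.3 N per mm. Let go, it eases back a little and its drag keeps it tight.
- cup_a_mid (a point): White espresso cup with a handle on the left drip tray, 68 mm wide, 60 mm high; point 30 mm above its foot. Leave alone.
- cup_b_mid (a point): White cup with a handle on the right drip tray, 80 mm wide, 64 mm high; point 30 mm above its foot. Leave alone.
- jug_mid (a point): Steel milk jug with a handle, 88 mm wide, 105 mm high, on the counter; point on its axis 50 mm up. Leave alone.
- sugar_mid (a point): Glass sugar jar with a steel cap, 68 mm wide, 130 mm high; point 65 mm up. Leave alone.
- shaker_mid (a point): Steel cocoa shaker, 68 mm wide, 103 mm high; point 50 mm up. Leave alone.
- glass_cup_mid (a point): Drinking glass, 68 mm wide, 90 mm high; point 45 mm up. Leave alone.

How it is judged:
By the outcome, as a careful person would: the job done as asked, in the order asked, and still so for the second after the job is handed in, with the robot touching nothing.
It also fails if it takes over 64 s, if anything falls off the work surface, if the arm or the gripper's body presses on something with over 40 N, if the wrist force passes 120 N, or if a joint passes its speed limit or range.

### The arm

A 6-joint arm with a two-finger parallel gripper is mounted at the origin on the work surface. World frame = base frame: x ahead of the robot, y to its left, z up, the work surface at z = 0. Lengths are in mm, angles in rad, forces in N, time in s.
With the tool pointing down it reaches from about 300 to 775 mm from the base axis. Payload 14.6 kg.
Tool frame: the origin (TCP) lies at the very end of the fingers, on their centre line; the grasp point (between the pads) lies 19 mm behind it; z points along the fingers, y is the direction in which the jaws open and shut (so a half turn about z gives the same grasp; the last joint's range is limited). The gripper opens to 94 mm and grips with 3 to 60 N. Pads are 16 mm wide; open, the fingers measure 119 mm over their backs; the gripper's body (75 mm by 177 mm) begins 78 mm behind the grasp point.
Start: joints at [1.276, 0.3, 1.521, -0, 1.321, -0.067], TCP at [124.207, 535.781, 205.446] pointing down, gripper open.
Joint ranges: [-3.03, 3.03], [-0.79, 2.21], [0.23, 2.52], [-1.04, 4.18], [0, 3.07], [-2.55, 2.55]. Speed limits (rad/s): [2.22, 2.22, 2.57, 3.14, 3.14, 3.14].

### API

Orientations are given as [roll, pitch, yaw] about the fixed x, y, z axes, in that order (R = Rz(yaw) Ry(pitch) Rx(roll)).
In Python, from cell import manip gives the robot as it stands.
- The arm moves only by the shell command python3 -m inch 'ROWS' [FORCE]. ROWS is a JSON object of lists of equal length, an entry for each row: "grip": the opening, from -1 (shut) to 1 (fully open), so that 0 is half open; "travel": the shift along the world's x, y, z in cm, a list of three; "turn": the turn, a rotation vector about the world's x, y, z in degrees, a list of three. A call has 1 to 10 rows; each row is the pose to reach, as a shift and turn from the pose measured when the call began; what a row does not reach only later rows make up. A row lasts 1/8 s, in which the tool goes at most 62.5 mm and 10.7 degrees, less where a joint would pass 70% of its speed; a pose out of reach is approached as far as the arm can. A call with a gripper value outside its range is refused whole. The fingers move at their own pace and stop on an object; FORCE is the grip in N (left out, the last holds). Time passes only in rows, so rows that repeat a pose let the fingers close. It gives the time, the measured TCP pose, the force and the opening at its end, in the units of the state.
- manip.read_state(): the state, without advancing time (a new reading comes with each control period).
- manip.camera(name): name is "scene" or "top" or "wrist"; returns (picture, depth): 420x560x3 uint8, red, green, blue; 420x560 float32, mm along the optical axis (not along the pixel's ray), 0 where there is no reading.
- manip.calibration(name): a dict with "fx", "fy", "cx", "cy" (pixels), "world_from_camera" (4x4, takes a point from camera to world coordinates). Camera axes: x right, y up, looking along -z (the intrinsics and any distortion apply to the point x, -y, -z); pixel columns grow to the right and rows downward; lengths in mm; the calibration is good to about 2 mm. The wrist camera is an equidistant fisheye: a pixel r from the principal point sees the ray r / f radians off the axis. A picture is of the moment at which its call begins: read the wrist's pose just before it. calibration takes no time and is no camera call; for the wrist camera it gives the pose at the moment of the call.
- manip.sign_off(): hands the job in, once; it reports no verdict.
Trained networks look in the newest picture that a camera, given by its name, has taken for a name from the list of things; names that differ only in an ending like _2 or _b are one class to them, and where a whole thing is asked for, a point or a joint stands for the part that bears it (a point fixed in the world has none). Each returns a list of dicts, best first, with "p" (0 to 1); they miss things now and then, are a little off and sometimes report something else, mostly with a low value. They report only what shows in the picture. A call takes as long as a camera call.
- manip.look_for(camera, label): "bbox" ([left, top, right, bottom] in pixels, round what is visible of it).
The state is a dict: "clock": time; "joints": joint angles; "qd": joint speeds; "effort": joint torques, N m; "eef_pos": TCP position; "eef_rot": TCP orientation; "wrist_force": force on the tool from outside, world axes, zero at the start; "moment": the same for the moment, N m; "finger_gap": finger opening in mm.
Only numpy, scipy, OpenCV 4.12 (cv2) and the standard library are available. Lean on these libraries where they do the work, as an engineer would, in place of code of your own. Each camera call takes 0.05 s, during which the arm holds its last target.

## Working session

There is one attempt and no reset: what is moved stays moved. The work goes in short steps, Python scripts to look and compute and a shell command to move; the robot and the scene stay as the last step left them, time stands still between calls to the robot, and variables do not carry over. Pictures are saved under pics/ and viewed, and the job is handed in when it is done.

```bash
ls; mkdir -p pics; python3 - <<'E'
from cell import manip
import cv2
print(manip.read_state())
for n in ("scene","top"):
    p,d=manip.camera(n); cv2.imwrite(f"pics/{n}0.png",p[:,:,::-1])
    c=manip.calibration(n); print(n,c)
    for l in ["group_a","pf_a","pf_a_grip","cup_a_mid","jug_mid","sugar_mid","shaker_mid","glass_cup_mid"]:
        print(l,[(x["bbox"],round(x["p"],2)) for x in manip.look_for(n,l)][:4])
E
```

```text
pics
{'clock': 0.0, 'joints': array([ 1.27638404e+00,  3.00493716e-01,  1.52156823e+00,  2.92647272e-06,
        1.32071069e+00, -6.65996221e-02]), 'qd': array([ 0.00023468, -0.00170011,  0.00013321,  0.00047794,  0.00034737,
        0.00060962]), 'effort': array([ 1.42331362e-03, -5.31799257e+01, -3.52740383e+01,  7.08612869e-02,
        2.44483963e-02, -1.35642822e-04]), 'eef_pos': array([124.14199308, 535.53876256, 204.87936631]), 'eef_rot': array([-3.14041548e+00, -8.13564537e-05,  2.91377922e+00]), 'wrist_force': array([-0.94353363,  0.47693185,  0.11686148]), 'moment': array([-0.01064605,  0.01281686,  0.01307212]), 'finger_gap': 94.25582136414694}
scene {'fx': 394.0512536135841, 'fy': 394.0512536135841, 'cx': 285.0136892272637, 'cy': 212.6534374971237, 'world_from_camera': array([[-7.92824153e-01,  4.29306730e-01, -4.32580159e-01,
         1.80120515e+02],
       [-6.09318776e-01, -5.73111607e-01,  5.47972367e-01,
         5.03966905e+02],
       [-1.26684854e-02,  6.98024941e-01,  7.15961376e-01,
         6.83671744e+02],
       [ 0.00000000e+00,  0.00000000e+00,  0.00000000e
[... 802 characters left out ...]
3,
         7.09930077e+01],
       [ 3.90888737e-04,  2.07015126e-01,  9.78337664e-01,
         1.24353783e+03],
       [ 0.00000000e+00,  0.00000000e+00,  0.00000000e+00,
         1.00000000e+00]])}
group_a [([329.4, 88.8, 408.1, 237.7], 0.95), ([209.4, 80.9, 281.8, 232.8], 0.56)]
pf_a [([181.6, 183.5, 229.9, 224.1], 0.95), ([331.1, 190.7, 374.9, 245.6], 0.65)]
pf_a_grip [([181.6, 183.2, 251.0, 220.4], 0.81)]
cup_a_mid [([227.8, 179.5, 262.8, 211.0], 0.86)]
jug_mid [([164.3, 264.5, 210.7, 302.7], 0.76)]
sugar_mid [([293.7, 174.6, 319.7, 207.6], 0.61), ([180.3, 182.4, 231.0, 225.1], 0.29)]
shaker_mid [([328.5, 257.4, 357.1, 284.8], 0.88)]
glass_cup_mid [([147.0, 198.6, 175.4, 224.5], 0.95)]
```

View pics/scene0.png

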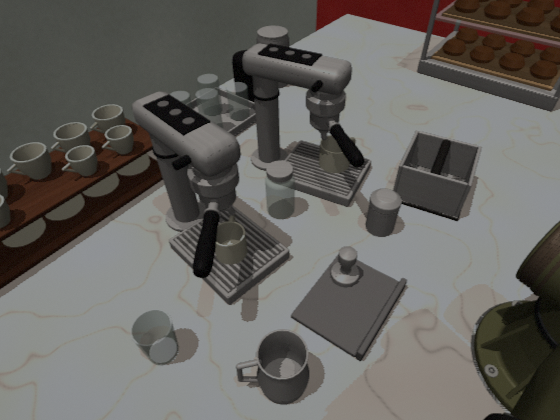

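View pics/top0.png

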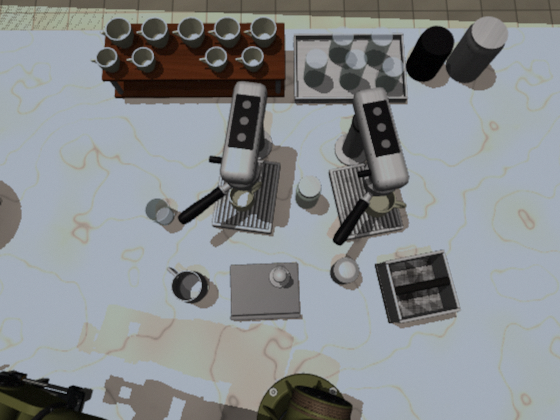

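The pictures show the left group (A) with its handle ending near top pixel (183,218), and the right group (B) with its handle ending near (338,240). The sugar jar stands between the trays at (308,192), with the glass at (160,210) and the shaker at (344,270). Next I measure the handles and groups from depth.

```bash
cat > h.py <<'E'
import numpy as np, cv2
from cell import manip
def cloud(n,p=None,d=None):
    if p is None: p,d=manip.camera(n)
    c=manip.calibration(n); v,u=np.mgrid[0:420,0:560]
    X=np.stack([(u-c['cx'])/c['fx']*d,-(v-c['cy'])/c['fy']*d,-d,np.ones_like(d)],-1)
    W=X@c['world_from_camera'].T
    W[d==0]=np.nan
    return p,W[...,:3]
E
python3 - <<'E'
from h import *
for n in ("top","scene"):
    p,W=cloud(n); np.save(n+"_W.npy",W); np.save(n+"_p.npy",p)
    dark=p.max(-1)<45
    boxes={"top":{"A":(175,180,260,235),"B":(325,180,400,250)},"scene":{"A":(185,200,240,285),"B":(320,115,375,175)}}[n]
    for k,(l,t,r,b) in boxes.items():
        m=np.zeros(dark.shape,bool); m[t:b,l:r]=1
        m&=dark&(W[...,2]>160)&(W[...,2]<215)
        P=W[m]; c=np.median(P,0)
        xy=P[:,:2]; q=xy-xy.mean(0); U,S,V=np.linalg.svd(q,full_matrices=False); dr=V[0]*np.sign(-V[0][0])
        t_=q@dr; 
        print(n,k,len(P),"mean",xy.mean(0).round(1),"dir",np.degrees(np.arctan2(dr[1],dr[0])).round(1),"ext",np.percentile(t_,[1,99]).round(1),"tip",(xy.mean(0)+dr*np.percentile(t_,99)).round(1),"z",np.percentile(P[:,2],[5,50,95]).round(1),"wid",np.percentile(q@V[1],[2,98]).round(1))
    # neck tops
    for k,sg in (("A",1),("B",-1)):
        m=(W[...,2]>285)&(W[...,2]<330)&(W[...,0]<760)&(W[...,0]>350)
        m&=(W[...,1]>40) if sg==1 else (W[...,1]<40)
        P=W[m][:,:2].astype(np.float32)
        print(n,k,"neck",len(P),cv2.minAreaRect(P),np.percentile(W[m][:,2],[5,50,95]).round(0))
    for nm,m in (("highcounts",(W[...,2]<330)),):
        pass
E
```

```text
top A 553 mean [542.3 251.3] dir 122.9 ext [-119.8   63.1] tip [508.  304.2] z [189.6 198.5 204.2] wid [-19.2  15.2]
top B 599 mean [ 502.4 -114. ] dir 144.4 ext [-99.3  64.8] tip [449.7 -76.3] z [188.7 198.4 203.5] wid [-13.7  14.4]
top A neck 2863 ((672.3487548828125, 160.7294921875), (109.83209228515625, 190.62095642089844), 81.92139434814453) [293. 311. 316.]
top B neck 3185 ((657.3994750976562, -174.548583984375), (205.3400421142578, 112.752685546875), 0.10394266247749329) [292. 311. 316.]
scene A 1225 mean [538.6 254.7] dir 125.0 ext [-110.6   60.7] tip [503.8 304.4] z [178.9 196.1 200. ] wid [-16.5  15.2]
scene B 686 mean [ 501.5 -109.6] dir 144.6 ext [-101.9   63.9] tip [449.4 -72.6] z [179.4 194.5 200. ] wid [-20.5  11.2]
scene A neck 3653 ((670.4691772460938, 162.10556030273438), (105.2334213256836, 192.52032470703125), 81.92039489746094) [288. 308. 313.]
scene B neck 2498 ((656.4835815429688, -173.63888549804688), (207.1763916015625, 109.99669647216797), 0.17986109852790833) [288. 306. 313.]
```

```bash
python3 - <<'E'
from h import *
from scipy.optimize import least_squares
hd={}
for n in ("top","scene"):
    W=np.load(n+"_W.npy"); p=np.load(n+"_p.npy")
    for k,sg in (("A",1),("B",-1)):
        m=(W[...,2]>270)&(W[...,2]<325)&(W[...,0]<790)&(W[...,0]>480)
        m&=(W[...,1]>20) if sg==1 else (W[...,1]<20)
        m=m.astype(np.uint8); m=cv2.morphologyEx(m,cv2.MORPH_OPEN,np.ones((9,9)))>0
        P=W[m]; hi=P[P[:,2]>302] if n=="top" else P[P[:,2]>300]
        xy=hi[:,:2]; q=xy-xy.mean(0); V=np.linalg.svd(q,full_matrices=False)[2]; ax=V[0]*np.sign(V[0][0]); pr=np.array([-ax[1],ax[0]])
        c=(np.percentile(xy@pr,2)+np.percentile(xy@pr,98))/2
        f=np.percentile(P[:,:2]@ax,.5); b=np.percentile(P[:,:2]@ax,99.5)
        print(n,k,"yaw",np.degrees(np.arctan2(ax[1],ax[0])).round(1),"len",(b-f).round(0),"width",np.percentile(xy@pr,[2,98]).round(0),"origin",(ax*(f+47)+pr*c).round(0),"from back",(ax*(b-198)+pr*c).round(0))
        # handle: black blob, opening removed small
        dark=(p.max(-1)<45)&(W[...,2]>170)&(W[...,2]<210)&(W[...,0]<640)&(W[...,0]>430)&(np.abs(W[...,1]-(230 if sg==1 else -120))<100)
        nl,L,st,_=cv2.connectedComponentsWithStats(dark.astype(np.uint8))
        i=1+np.argmax(st[1:,4]); H=W[L==i][:,:2]; q=H-H.mean(0); V=np.linalg.svd(q,full_matrices=False)[2]; dr=V[0]*np.sign(-V[0][0]); t=q@dr
        tip=H.mean(0)+dr*t.max(); base=H.mean(0)+dr*t.min()
        print("  handle",st[i],"dir",np.degrees(np.arctan2(dr[1],dr[0])).round(1),"tip",tip.round(0),"base",base.round(0),"len",np.ptp(t).round(0),"axis",(tip-194*dr).round(0))
E
```

```text
top A yaw -9.0 len 216.0 width [215. 284.] origin [623. 153.] from back [594. 158.]
  handle [178 188  47  36 532] dir 127.3 tip [504. 304.] base [580. 204.] len 126.0 axis [621. 150.]
top B yaw 10.4 len 231.0 width [-327. -258.] origin [ 605. -186.] from back [ 592. -188.]
  handle [333 199  36  46 566] dir 144.6 tip [448. -75.] base [ 550. -148.] len 126.0 axis [ 606. -188.]
scene A yaw -7.3 len 216.0 width [200. 264.] origin [620. 155.] from back [592. 158.]
  handle [ 193  210   28   68 1136] dir 126.8 tip [502. 304.] base [579. 201.] len 129.0 axis [618. 149.]
scene B yaw 9.6 len 236.0 width [-309. -248.] origin [ 602. -181.] from back [ 593. -182.]
  handle [329 124  36  43 611] dir 146.3 tip [447. -72.] base [ 556. -145.] len 131.0 axis [ 609. -180.]
```

```bash
cat >> h.py <<'E'
G={"A":(np.array([620.,152.]),171.5),"B":(np.array([605.,-185.]),190.2)}
def plan(k,th,gap=0,z=166.,r=160.,hw=27.5):
    s=manip.read_state(); C,_=G[k]; a=np.radians(th)
    u=np.array([np.cos(a),np.sin(a)]); n=np.array([np.sin(a),-np.cos(a)])
    P=np.r_[C+r*u+(hw+gap)*n,z]
    yaw=np.degrees(s['eef_rot'][2]); dy=(th-yaw+90)%180-90
    print(k,th,"target",P.round(1),"travel cm",((P-s['eef_pos'])/10).round(2),"turn",dy.round(1))
def where(k,b=(0,0,0)):
    s=manip.read_state(); C,_=G[k]; d=s['eef_pos'][:2]-C; R=np.hypot(*d)
    th=np.degrees(np.arctan2(d[1],d[0]))%360+np.degrees(np.arcsin(27.5/R))
    a=np.radians(th); t=np.array([-np.sin(a),np.cos(a)]); f=s['wrist_force']-np.array(b)
    print(k,"t",round(s['clock'],2),"pos",s['eef_pos'].round(1),"yaw",np.degrees(s['eef_rot'][2]).round(1),"theta if contact",round(th,1),"r",round(np.sqrt(max(R*R-27.5**2,0)),1),"short of front",round(G[k][1]-th,1),"push",round(-f[:2]@t,1),"F",f.round(1),"gap",round(s['finger_gap'],1),"tangent",t.round(2))
E
python3 -c "
from h import *
plan('A',127,25);plan('A',127,25,z=205)"
```

```text
A 127 target [565.6 311.4 166. ] travel cm [ 44.14 -22.44  -3.94] turn -39.9
A 127 target [565.6 311.4 205. ] travel cm [ 4.414e+01 -2.244e+01 -4.000e-02] turn -39.9
```

```bash
python3 -m inch '{"grip":[-1,-1,-1,-1,-1,-1,-1,-1,-1,-1],"travel":[[5,-1,0.5],[11,-3,0.5],[17,-5,0.5],[23,-7,0.5],[29,-9,0.5],[35,-11,0.5],[40,-14,0.5],[44,-18,0.5],[44.4,-22.2,0.5],[44.4,-22.2,0.5]],"turn":[[0,0,-5],[0,0,-10],[0,0,-15],[0,0,-20],[0,0,-25],[0,0,-30],[0,0,-35],[0,0,-40],[0,0,-40],[0,0,-40]]}' 40; python3 -c "
from h import *
where('A');plan('A',127,25)
p,d=manip.camera('top');cv2.imwrite('pics/top1.png',p[:,:,::-1])
p,d=manip.camera('scene');cv2.imwrite('pics/scene1.png',p[:,:,::-1])
"
```

```text
clock: 2.25
eef_pos: [569.1, 311.2, 210.4]
eef_rot: [-3.141, 0.0, 2.212]
wrist_force: [0.4, 1.3, 0.5]
finger_gap: 0.8
A t 2.25 pos [569.1 311.2 210.4] yaw 126.8 theta if contact 117.2 r 164.9 short of front 54.3 push 0.9 F [0.4 1.3 0.5] gap 0.8 tangent [-0.89 -0.46]
A 127 target [565.6 311.4 166. ] travel cm [-0.34  0.01 -4.44] turn 0.2
```

View pics/top1.png

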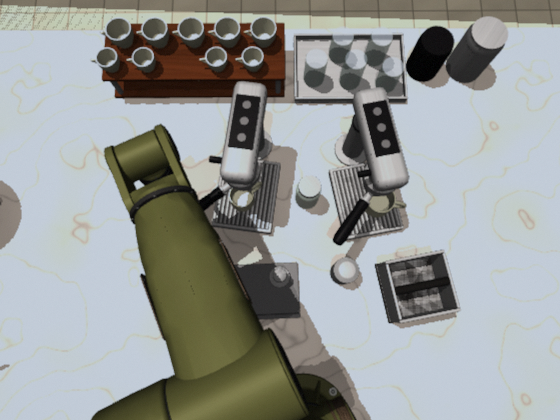

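View pics/scene1.png

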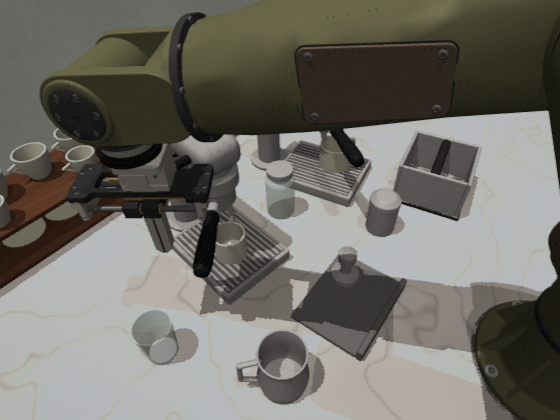

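The closed fingers (scene pixel 158,235) hang behind and to the left of handle A, with free space below. I lower them and approach gently.

```bash
python3 -m inch '{"grip":[-1,-1,-1,-1],"travel":[[-0.3,0,-1.5],[-0.3,0,-3.2],[-0.3,0,-4.4],[-0.3,0,-4.4]],"turn":[[0,0,0],[0,0,0],[0,0,0],[0,0,0]]}'; python3 -c "
from h import *
where('A');plan('A',127,3)"
```

```text
clock: 2.85
eef_pos: [564.7, 313.9, 165.1]
eef_rot: [-3.14, -0.001, 2.216]
wrist_force: [-0.2, 0.6, -0.2]
finger_gap: 0.2
A t 2.85 pos [564.7 313.9 165.1] yaw 126.9 theta if contact 118.1 r 168.9 short of front 53.4 push 0.1 F [-0.2  0.6 -0.2] gap 0.2 tangent [-0.88 -0.47]
A 127 target [548.1 298.1 166. ] travel cm [-1.67 -1.58  0.09] turn 0.1
```

```bash
python3 -m inch '{"grip":[-1,-1,-1,-1,-1,-1,-1],"travel":[[-0.4,-0.3,0],[-0.8,-0.6,0],[-1.2,-0.9,0],[-1.5,-1.1,0],[-1.7,-1.25,0],[-1.8,-1.35,0],[-1.8,-1.35,0]],"turn":[[0,0,0],[0,0,0],[0,0,0],[0,0,0],[0,0,0],[0,0,0],[0,0,0]]}'; python3 -c "
from h import *
where('A');plan('A',127,0)"
```

```text
clock: 3.72
eef_pos: [546.7, 300.4, 165.1]
eef_rot: [-3.14, -0.001, 2.216]
wrist_force: [-0.2, -0.0, -0.4]
finger_gap: 0.3
A t 3.73 pos [546.7 300.4 165.1] yaw 126.9 theta if contact 125.8 r 163.2 short of front 45.7 push -0.2 F [-0.2 -0.  -0.4] gap 0.3 tangent [-0.81 -0.59]
A 127 target [545.7 296.3 166. ] travel cm [-0.11 -0.4   0.09] turn 0.1
```

```bash
cat >> h.py <<'E'
def arc(k,ths,r=160.,z=166.):
    for t in ths: plan(k,t,0,z,r)
E
python3 -c "
from h import *
arc('A',[128,131,134,137,140,143,146,148,150,151])" | sed 's/target.*travel/travel/'
```

```text
A 128 travel cm [-0.36 -0.54  0.09] turn 1.1
A 131 travel cm [-1.1  -0.96  0.09] turn 4.1
A 134 travel cm [-1.81 -1.42  0.09] turn 7.1
A 137 travel cm [-2.5  -1.91  0.09] turn 10.1
A 140 travel cm [-3.16 -2.45  0.09] turn 13.1
A 143 travel cm [-3.8  -3.01  0.09] turn 16.1
A 146 travel cm [-4.4  -3.61  0.09] turn 19.1
A 148 travel cm [-4.79 -4.03  0.09] turn 21.1
A 150 travel cm [-5.16 -4.45  0.09] turn 23.1
A 151 travel cm [-5.34 -4.67  0.09] turn 24.1
```

```bash
python3 -m inch '{"grip":[-1,-1,-1,-1,-1],"travel":[[-0.25,-0.3,0],[-0.5,-0.55,0],[-0.8,-0.75,0],[-1.1,-0.95,0],[-1.1,-0.95,0]],"turn":[[0,0,1],[0,0,2],[0,0,3],[0,0,4],[0,0,4]]}'; python3 -c "
from h import *
where('A')
arc('A',[134,137,140,143,146,148,150,151])" | sed 's/target.*travel/travel/'
```

```text
clock: 4.35
eef_pos: [535.6, 291.0, 165.2]
eef_rot: [-3.14, -0.001, 2.286]
wrist_force: [0.1, 1.8, 0.0]
finger_gap: 0.2
A t 4.35 pos [535.6 291.  165.2] yaw 131.0 theta if contact 131.0 r 160.3 short of front 40.5 push 1.3 F [0.1 1.8 0. ] gap 0.2 tangent [-0.75 -0.66]
A 134 travel cm [-0.69 -0.48  0.08] turn 3.0
A 137 travel cm [-1.38 -0.98  0.08] turn 6.0
A 140 travel cm [-2.05 -1.51  0.08] turn 9.0
A 143 travel cm [-2.68 -2.08  0.08] turn 12.0
A 146 travel cm [-3.28 -2.67  0.08] turn 15.0
A 148 travel cm [-3.67 -3.09  0.08] turn 17.0
A 150 travel cm [-4.04 -3.52  0.08] turn 19.0
A 151 travel cm [-4.22 -3.74  0.08] turn 20.0
```

```bash
python3 -m inch '{"grip":[-1,-1,-1,-1,-1],"travel":[[-0.3,-0.25,0],[-0.7,-0.5,0],[-1.05,-0.75,0],[-1.4,-1.0,0],[-1.4,-1.0,0]],"turn":[[0,0,1.5],[0,0,3],[0,0,4.5],[0,0,6],[0,0,6]]}'; python3 -c "
from h import *
where('A')
manip.camera('scene')
p,d=manip.camera('scene');cv2.imwrite('pics/scene2.png',p[:,:,::-1])
arc('A',[137,140,143,146,148,150,151])" | sed 's/target.*travel/travel/'
```

```text
clock: 4.97
eef_pos: [521.3, 280.6, 165.2]
eef_rot: [-3.139, -0.001, 2.391]
wrist_force: [-0.4, 0.4, -0.6]
finger_gap: 0.4
A t 4.97 pos [521.3 280.6 165.2] yaw 137.0 theta if contact 137.3 r 159.8 short of front 34.2 push 0.1 F [-0.4  0.4 -0.6] gap 0.4 tangent [-0.68 -0.73]
A 137 travel cm [0.03 0.06 0.09] turn 0.0
A 140 travel cm [-0.63 -0.48  0.09] turn 3.0
A 143 travel cm [-1.27 -1.04  0.09] turn 6.0
A 146 travel cm [-1.87 -1.64  0.09] turn 9.0
A 148 travel cm [-2.26 -2.06  0.09] turn 11.0
A 150 travel cm [-2.63 -2.48  0.09] turn 13.0
A 151 travel cm [-2.8  -2.7   0.09] turn 14.0
```

View pics/scene2.png

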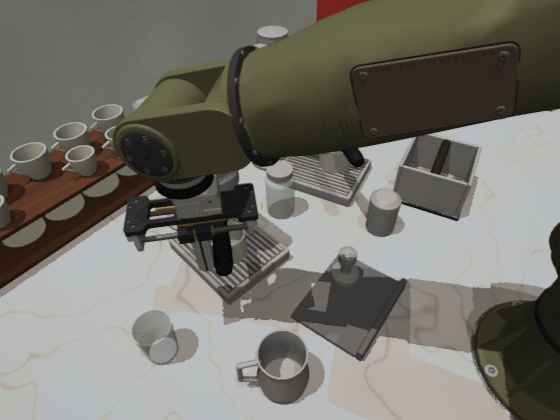

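The handle is turning with the finger: its tip is now at (222,268) and was at (203,270). I continue to just before the earliest bite.

```bash
python3 -m inch '{"grip":[-1,-1,-1,-1,-1,-1,-1,-1],"travel":[[-0.35,-0.25,0],[-0.65,-0.5,0],[-1.0,-0.8,0],[-1.3,-1.05,0],[-1.6,-1.35,0],[-1.9,-1.65,0],[-2.2,-2.0,0],[-2.5,-2.3,0]],"turn":[[0,0,1.5],[0,0,3],[0,0,4.5],[0,0,6],[0,0,7.5],[0,0,9],[0,0,10.5],[0,0,12]]}'; python3 -c "
from h import *
where('A')
arc('A',[150,151,152,153,154,155,156])" | sed 's/target.*travel/travel/'
```

```text
clock: 6.08
eef_pos: [496.5, 257.4, 165.3]
eef_rot: [-3.14, -0.0, 2.602]
wrist_force: [5.1, 1.1, -1.2]
finger_gap: 0.4
A t 6.08 pos [496.5 257.4 165.3] yaw 149.1 theta if contact 149.3 r 160.0 short of front 22.2 push 3.6 F [ 5.1  1.1 -1.2] gap 0.4 tangent [-0.51 -0.86]
A 150 travel cm [-0.13 -0.16  0.07] turn 0.9
A 151 travel cm [-0.31 -0.38  0.07] turn 1.9
A 152 travel cm [-0.49 -0.6   0.07] turn 2.9
A 153 travel cm [-0.66 -0.83  0.07] turn 3.9
A 154 travel cm [-0.83 -1.05  0.07] turn 4.9
A 155 travel cm [-0.99 -1.29  0.07] turn 5.9
A 156 travel cm [-1.15 -1.52  0.07] turn 6.9
```

```bash
python3 -m inch '{"grip":[-1,-1,-1,-1,-1],"travel":[[-0.2,-0.25,0],[-0.4,-0.5,0],[-0.6,-0.75,0],[-0.8,-1.0,0],[-0.95,-1.25,0]],"turn":[[0,0,1],[0,0,2],[0,0,3],[0,0,4.2],[0,0,5.4]]}'; python3 -c "
from h import *
where('A')
arc('A',[155,156,157,158,159,160])" | sed 's/target.*travel/travel/'
```

```text
clock: 6.7
eef_pos: [486.8, 244.8, 165.3]
eef_rot: [-3.14, -0.0, 2.697]
wrist_force: [2.8, 3.8, -0.2]
finger_gap: 0.7
A t 6.7 pos [486.8 244.8 165.3] yaw 154.5 theta if contact 154.9 r 160.0 short of front 16.6 push 4.6 F [ 2.8  3.8 -0.2] gap 0.7 tangent [-0.42 -0.91]
A 155 travel cm [-0.02 -0.03  0.07] turn 0.5
A 156 travel cm [-0.18 -0.26  0.07] turn 1.5
A 157 travel cm [-0.33 -0.5   0.07] turn 2.5
A 158 travel cm [-0.48 -0.74  0.07] turn 3.5
A 159 travel cm [-0.63 -0.98  0.07] turn 4.5
A 160 travel cm [-0.77 -1.23  0.07] turn 5.5
```

```bash
python3 -m inch '{"grip":[-1,-1,-1,-1],"travel":[[-0.08,-0.13,0],[-0.18,-0.27,0],[-0.28,-0.42,0],[-0.35,-0.55,0]],"turn":[[0,0,0.6],[0,0,1.2],[0,0,1.8],[0,0,2.5]]}'; python3 -c "
from h import *
where('A')
arc('A',[158,159,160])" | sed 's/target.*travel/travel/'
```

```text
clock: 7.2
eef_pos: [483.1, 239.3, 165.3]
eef_rot: [-3.14, -0.001, 2.742]
wrist_force: [1.5, 4.4, -0.4]
finger_gap: 0.4
A t 7.2 pos [483.1 239.3 165.3] yaw 157.1 theta if contact 157.2 r 160.0 short of front 14.3 push 4.7 F [ 1.5  4.4 -0.4] gap 0.4 tangent [-0.39 -0.92]
A 158 travel cm [-0.12 -0.19  0.07] turn 0.9
A 159 travel cm [-0.27 -0.43  0.07] turn 1.9
A 160 travel cm [-0.41 -0.68  0.07] turn 2.9
```

```bash
python3 -m inch '{"grip":[-1,-1,-1,-1],"travel":[[-0.1,-0.17,0],[-0.2,-0.34,0],[-0.3,-0.51,0],[-0.4,-0.66,0]],"turn":[[0,0,0.7],[0,0,1.4],[0,0,2.1],[0,0,2.8]]}'; python3 -c "
from h import *
where('A')
arc('A',[161,162,163])" | sed 's/target.*travel/travel/'
```

```text
clock: 7.7
eef_pos: [479.1, 232.6, 165.4]
eef_rot: [-3.14, -0.0, 2.791]
wrist_force: [2.8, 2.9, -0.0]
finger_gap: 0.4
A t 7.7 pos [479.1 232.6 165.4] yaw 159.9 theta if contact 160.0 r 160.0 short of front 11.5 push 3.7 F [ 2.8  2.9 -0. ] gap 0.4 tangent [-0.34 -0.94]
A 161 travel cm [-0.14 -0.25  0.06] turn 1.1
A 162 travel cm [-0.28 -0.5   0.06] turn 2.1
A 163 travel cm [-0.41 -0.75  0.06] turn 3.1
```

```bash
python3 -m inch '{"grip":[-1,-1,-1,-1],"travel":[[-0.1,-0.19,0],[-0.21,-0.38,0],[-0.32,-0.57,0],[-0.42,-0.75,0]],"turn":[[0,0,0.8],[0,0,1.6],[0,0,2.4],[0,0,3.1]]}'; python3 -c "
from h import *
where('A')
arc('A',[164,165,166])" | sed 's/target.*travel/travel/'
```

```text
clock: 8.2
eef_pos: [475.0, 224.9, 165.4]
eef_rot: [-3.14, -0.0, 2.846]
wrist_force: [3.6, 2.5, -0.1]
finger_gap: 0.7
A t 8.2 pos [475.  224.9 165.4] yaw 163.1 theta if contact 163.1 r 160.0 short of front 8.4 push 3.5 F [ 3.6  2.5 -0.1] gap 0.7 tangent [-0.29 -0.96]
A 164 travel cm [-0.12 -0.24  0.06] turn 0.9
A 165 travel cm [-0.24 -0.49  0.06] turn 1.9
A 166 travel cm [-0.36 -0.75  0.06] turn 2.9
```

```bash
python3 -m inch '{"grip":[-1,-1,-1,-1],"travel":[[-0.09,-0.19,0],[-0.18,-0.38,0],[-0.27,-0.57,0],[-0.36,-0.75,0]],"turn":[[0,0,0.7],[0,0,1.4],[0,0,2.1],[0,0,2.9]]}'; python3 -c "
from h import *
where('A')
arc('A',[167,168,169])" | sed 's/target.*travel/travel/'
```

```text
clock: 8.7
eef_pos: [471.4, 217.3, 165.4]
eef_rot: [-3.14, -0.0, 2.898]
wrist_force: [2.7, 2.8, -1.0]
finger_gap: 0.8
A t 8.7 pos [471.4 217.3 165.4] yaw 166.0 theta if contact 166.1 r 160.0 short of front 5.4 push 3.4 F [ 2.7  2.8 -1. ] gap 0.8 tangent [-0.24 -0.97]
A 167 travel cm [-0.11 -0.25  0.06] turn 1.0
A 168 travel cm [-0.21 -0.51  0.06] turn 2.0
A 169 travel cm [-0.32 -0.77  0.06] turn 3.0
```

```bash
python3 -m inch '{"grip":[-1,-1,-1,-1],"travel":[[-0.08,-0.19,0],[-0.16,-0.38,0],[-0.24,-0.57,0],[-0.32,-0.77,0]],"turn":[[0,0,0.7],[0,0,1.4],[0,0,2.1],[0,0,3]]}'; python3 -c "
from h import *
where('A')
arc('A',[170,171,172])" | sed 's/target.*travel/travel/'
```

```text
clock: 9.2
eef_pos: [468.1, 209.5, 165.4]
eef_rot: [-3.14, -0.0, 2.951]
wrist_force: [2.2, 2.8, -0.9]
finger_gap: 0.4
A t 9.2 pos [468.1 209.5 165.4] yaw 169.1 theta if contact 169.0 r 160.0 short of front 2.5 push 3.2 F [ 2.2  2.8 -0.9] gap 0.4 tangent [-0.19 -0.98]
A 170 travel cm [-0.09 -0.26  0.06] turn 0.9
A 171 travel cm [-0.18 -0.53  0.06] turn 1.9
A 172 travel cm [-0.27 -0.8   0.06] turn 2.9
```

```bash
python3 -m inch '{"grip":[-1,-1,-1,-1],"travel":[[-0.07,-0.2,0],[-0.14,-0.4,0],[-0.21,-0.6,0],[-0.27,-0.8,0]],"turn":[[0,0,0.7],[0,0,1.4],[0,0,2.1],[0,0,2.9]]}'; python3 -c "
from h import *
where('A')
arc('A',[173,174,175])" | sed 's/target.*travel/travel/'
```

```text
clock: 9.7
eef_pos: [465.3, 201.4, 165.4]
eef_rot: [-3.14, -0.0, 3.003]
wrist_force: [2.7, 3.8, -0.2]
finger_gap: 0.7
A t 9.7 pos [465.3 201.4 165.4] yaw 172.0 theta if contact 172.1 r 160.0 short of front -0.6 push 4.1 F [ 2.7  3.8 -0.2] gap 0.7 tangent [-0.14 -0.99]
A 173 travel cm [-0.08 -0.26  0.06] turn 1.0
A 174 travel cm [-0.16 -0.53  0.06] turn 2.0
A 175 travel cm [-0.23 -0.8   0.06] turn 3.0
```

```bash
python3 -m inch '{"grip":[-1,-1,-1,-1],"travel":[[-0.06,-0.2,0],[-0.12,-0.4,0],[-0.18,-0.6,0],[-0.23,-0.8,0]],"turn":[[0,0,0.7],[0,0,1.4],[0,0,2.1],[0,0,3]]}'; python3 -c "
from h import *
where('A')
arc('A',[176,177,178])" | sed 's/target.*travel/travel/'
```

```text
clock: 10.2
eef_pos: [463.0, 193.7, 165.4]
eef_rot: [-3.141, 0.0, 3.056]
wrist_force: [4.3, 7.9, -2.1]
finger_gap: 0.2
A t 10.2 pos [463.  193.7 165.4] yaw 175.1 theta if contact 174.9 r 160.1 short of front -3.4 push 8.3 F [ 4.3  7.9 -2.1] gap 0.2 tangent [-0.09 -1.  ]
A 176 travel cm [-0.07 -0.31  0.06] turn 0.9
A 177 travel cm [-0.13 -0.59  0.06] turn 1.9
A 178 travel cm [-0.19 -0.87  0.06] turn 2.9
```

The seal is biting (8.3 N). Smaller steps now.

```bash
python3 -m inch '{"grip":[-1,-1,-1,-1],"travel":[[-0.02,-0.1,0],[-0.05,-0.2,0],[-0.07,-0.3,0],[-0.07,-0.3,0]],"turn":[[0,0,0.4],[0,0,0.7],[0,0,1],[0,0,1]]}'; python3 -c "
from h import *
where('A');where('A')"
```

```text
clock: 10.7
eef_pos: [462.3, 191.3, 165.4]
eef_rot: [3.141, 0.0, 3.074]
wrist_force: [4.6, 7.8, -2.0]
finger_gap: 0.5
A t 10.7 pos [462.3 191.3 165.4] yaw 176.1 theta if contact 175.8 r 160.1 short of front -4.3 push 8.1 F [ 4.6  7.8 -2. ] gap 0.5 tangent [-0.07 -1.  ]
A t 10.7 pos [462.3 191.3 165.4] yaw 176.1 theta if contact 175.8 r 160.1 short of front -4.3 push 8.1 F [ 4.6  7.8 -2. ] gap 0.5 tangent [-0.07 -1.  ]
```

```bash
python3 -m inch '{"grip":[-1,-1,-1],"travel":[[-0.02,-0.1,0],[-0.04,-0.2,0],[-0.06,-0.3,0]],"turn":[[0,0,0.4],[0,0,0.7],[0,0,1]]}'; python3 -c "
from h import *
where('A')"
```

```text
clock: 11.08
eef_pos: [461.7, 189.0, 165.4]
eef_rot: [3.139, 0.001, 3.092]
wrist_force: [5.2, 11.0, -3.4]
finger_gap: 0.4
A t 11.07 pos [461.7 189.  165.4] yaw 177.2 theta if contact 176.6 r 160.2 short of front -5.1 push 11.2 F [ 5.2 11.  -3.4] gap 0.4 tangent [-0.06 -1.  ]
```

```bash
python3 -m inch '{"grip":[-1,-1,-1],"travel":[[0.02,-0.1,0],[0.03,-0.2,0],[0.03,-0.28,0]],"turn":[[0,0,0.3],[0,0,0.6],[0,0,0.9]]}'; python3 -c "
from h import *
where('A')"
```

```text
clock: 11.45
eef_pos: [461.4, 187.2, 165.4]
eef_rot: [3.137, -0.001, 3.109]
wrist_force: [-3.4, 13.3, -0.6]
finger_gap: 0.5
A t 11.45 pos [461.4 187.2 165.4] yaw 178.1 theta if contact 177.2 r 160.1 short of front -5.7 push 13.1 F [-3.4 13.3 -0.6] gap 0.5 tangent [-0.05 -1.  ]
```

```bash
python3 -m inch '{"grip":[-1,-1,-1],"travel":[[-0.02,-0.1,0],[-0.03,-0.2,0],[-0.03,-0.28,0]],"turn":[[0,0,0.3],[0,0,0.6],[0,0,0.6]]}'; python3 -c "
from h import *
where('A')"
```

```text
clock: 11.82
eef_pos: [460.9, 185.5, 165.4]
eef_rot: [3.135, -0.001, 3.12]
wrist_force: [1.6, 13.0, -1.3]
finger_gap: 0.8
A t 11.82 pos [460.9 185.5 165.4] yaw 178.8 theta if contact 177.9 r 160.2 short of front -6.4 push 13.1 F [ 1.6 13.  -1.3] gap 0.8 tangent [-0.04 -1.  ]
```

```bash
python3 -m inch '{"grip":[-1,-1,-1],"travel":[[-0.01,-0.1,0],[-0.02,-0.2,0],[-0.02,-0.28,0]],"turn":[[0,0,0],[0,0,0],[0,0,0]]}'; python3 -c "
from h import *
where('A')"
```

```text
clock: 12.2
eef_pos: [460.7, 183.9, 165.5]
eef_rot: [3.132, -0.001, 3.121]
wrist_force: [3.5, 15.4, -2.2]
finger_gap: 0.5
A t 12.2 pos [460.7 183.9 165.5] yaw 178.8 theta if contact 178.4 r 160.2 short of front -6.9 push 15.4 F [ 3.5 15.4 -2.2] gap 0.5 tangent [-0.03 -1.  ]
```

```bash
python3 -m inch '{"grip":[-1,-1,-1],"travel":[[-0.01,-0.1,0],[-0.01,-0.2,0],[-0.01,-0.24,0]],"turn":[[0,0,0],[0,0,0],[0,0,0]]}'; python3 -c "
from h import *
where('A')"
```

```text
clock: 12.58
eef_pos: [460.5, 182.8, 165.5]
eef_rot: [3.13, -0.0, 3.122]
wrist_force: [3.8, 14.2, -3.6]
finger_gap: 0.4
A t 12.57 pos [460.5 182.8 165.5] yaw 178.9 theta if contact 178.8 r 160.1 short of front -7.3 push 14.2 F [ 3.8 14.2 -3.6] gap 0.4 tangent [-0.02 -1.  ]
```

```bash
python3 -m inch '{"grip":[-1,-1,-1],"travel":[[0,-0.1,0],[0,-0.2,0],[0,-0.3,0]],"turn":[[0,0,0],[0,0,0],[0,0,0]]}'; python3 -c "
from h import *
where('A')"
```

```text
clock: 12.95
eef_pos: [460.3, 181.2, 165.6]
eef_rot: [3.127, -0.0, 3.123]
wrist_force: [3.4, 16.9, -3.3]
finger_gap: 0.6
A t 12.95 pos [460.3 181.2 165.6] yaw 178.9 theta if contact 179.4 r 160.0 short of front -7.9 push 16.9 F [ 3.4 16.9 -3.3] gap 0.6 tangent [-0.01 -1.  ]
```

```bash
python3 -m inch '{"grip":[-1,-1,-1,-1,-1,-1],"travel":[[0,0.3,0],[0,0.7,0],[0,1.2,0],[0,1.6,0],[0,1.6,0],[0,1.6,0]],"turn":[[0,0,0],[0,0,0],[0,0,0],[0,0,0],[0,0,0],[0,0,0]]}'; python3 -c "
from h import *
where('A')"
python3 -m inch '{"grip":[-1,-1,-1,-1],"travel":[[0,-0.3,0],[0,-0.6,0],[0,-0.8,0],[0,-0.8,0]],"turn":[[0,0,0],[0,0,0],[0,0,0],[0,0,0]]}'; python3 -c "
from h import *
where('A')"
```

```text
clock: 13.7
eef_pos: [460.2, 197.0, 165.4]
eef_rot: [3.127, -0.001, 3.123]
wrist_force: [0.2, -0.9, 0.3]
finger_gap: 0.5
A t 13.7 pos [460.2 197.  165.4] yaw 178.9 theta if contact 173.8 r 163.7 short of front -2.3 push -0.9 F [ 0.2 -0.9  0.3] gap 0.5 tangent [-0.11 -0.99]
clock: 14.2
eef_pos: [459.3, 189.9, 165.3]
eef_rot: [3.125, -0.003, 3.123]
wrist_force: [-7.1, 9.5, 1.3]
finger_gap: 0.3
A t 14.2 pos [459.3 189.9 165.3] yaw 178.9 theta if contact 176.3 r 162.8 short of front -4.8 push 9.0 F [-7.1  9.5  1.3] gap 0.3 tangent [-0.06 -1.  ]
```

```bash
python3 -m inch '{"grip":[-1,-1,-1],"travel":[[0.05,-0.1,0],[0.08,-0.2,0],[0.1,-0.3,0]],"turn":[[0,0,0],[0,0,0],[0,0,0]]}'; python3 -c "
from h import *
where('A')"
```

```text
clock: 14.58
eef_pos: [459.2, 188.2, 165.3]
eef_rot: [3.122, -0.005, 3.123]
wrist_force: [-8.9, 13.4, 2.1]
finger_gap: 0.5
A t 14.57 pos [459.2 188.2 165.3] yaw 178.9 theta if contact 176.9 r 162.5 short of front -5.4 push 12.9 F [-8.9 13.4  2.1] gap 0.5 tangent [-0.05 -1.  ]
```

Handle A takes 12.9 N after moving only about 2 mm. I back off and move over to B.

```bash
python3 -m inch '{"grip":[-1,-1,-1,-1,-1,-1,-1,-1],"travel":[[0,0.3,0],[0,1.0,0],[0,2.0,0],[0,3,0],[0,3,2],[0,3,4],[0,3,6.5],[0,3,6.5]],"turn":[[0,0,0],[0,0,0],[0,0,0],[0,0,0],[0,0,0],[0,0,0],[0,0,0],[0,0,0]]}'; python3 -c "
from h import *
where('A'); plan('B',145,25,z=230)"
```

```text
clock: 15.58
eef_pos: [459.7, 218.8, 231.6]
eef_rot: [3.121, -0.003, 3.123]
wrist_force: [1.1, -0.7, -0.5]
finger_gap: 0.6
A t 15.57 pos [459.7 218.8 231.6] yaw 178.9 theta if contact 166.5 r 171.4 short of front 5.0 push -0.4 F [ 1.1 -0.7 -0.5] gap 0.6 tangent [-0.23 -0.97]
B 145 target [504.  -50.2 230. ] travel cm [  4.43 -26.9   -0.16] turn -33.9
```

```bash
python3 -m inch '{"grip":[-1,-1,-1,-1,-1,-1,-1,-1,-1],"travel":[[0,-4,0],[0,-9,0],[1,-14,0],[2,-18,0],[3,-22,0],[4,-25,0],[4.4,-26.5,0],[4.4,-26.5,0],[4.4,-26.5,0]],"turn":[[0,0,-4],[0,0,-9],[0,0,-14],[0,0,-19],[0,0,-24],[0,0,-29],[0,0,-34],[0,0,-34],[0,0,-34]]}'; python3 -c "
from h import *
where('B'); plan('B',145,25)
p,W=cloud('scene');cv2.imwrite('pics/scene3.png',p[:,:,::-1])
p,d=manip.camera('top');cv2.imwrite('pics/top3.png',p[:,:,::-1])"
```

```text
clock: 16.7
eef_pos: [503.4, -45.5, 231.0]
eef_rot: [3.122, -0.003, 2.532]
wrist_force: [-0.7, 1.3, -0.4]
finger_gap: 0.1
B t 16.7 pos [503.4 -45.5 231. ] yaw 145.1 theta if contact 135.2 r 170.3 short of front 55.0 push 0.4 F [-0.7  1.3 -0.4] gap 0.1 tangent [-0.7  -0.71]
B 145 target [504.  -50.2 166. ] travel cm [ 0.06 -0.47 -6.5 ] turn -0.1
```

View pics/scene3.png

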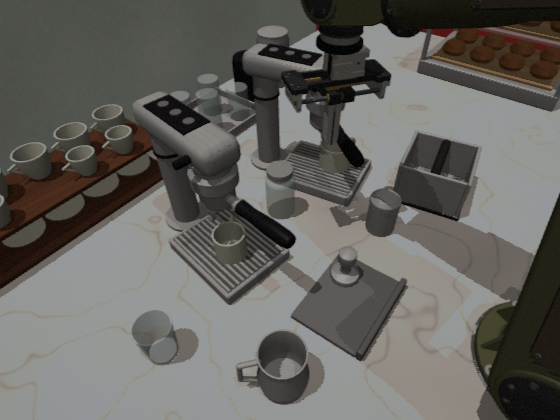

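View pics/top3.png

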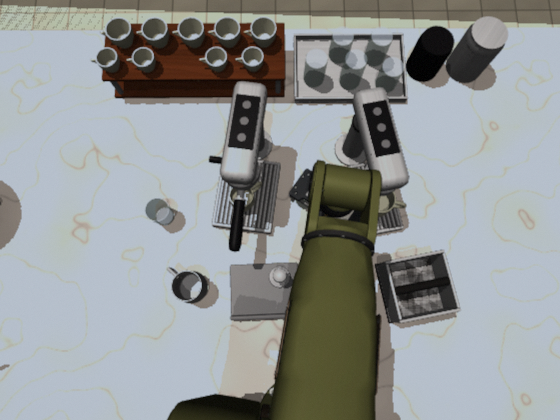

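Handle A now points to the front (top pixel 236,245; scene tip 290,238), and nothing else has moved. The fingers hang to the left of handle B, so I lower and approach.

```bash
python3 -m inch '{"grip":[-1,-1,-1,-1,-1,-1,-1,-1],"travel":[[0,0,-2],[0,0,-4],[0,0,-6.2],[0,-0.3,-6.5],[-0.2,-0.8,-6.5],[-0.6,-1.3,-6.5],[-0.9,-1.7,-6.5],[-1.1,-2.0,-6.5]],"turn":[[0,0,0],[0,0,0],[0,0,0],[0,0,0],[0,0,0],[0,0,0],[0,0,0],[0,0,0]]}'; python3 -c "
from h import *
where('B')
arc('B',[144,146,149,152,155,158,161,164,167,169])" | sed 's/target.*travel/travel/'
```

```text
clock: 17.8
eef_pos: [492.4, -65.8, 166.7]
eef_rot: [3.121, -0.002, 2.532]
wrist_force: [-0.0, -0.1, 0.1]
finger_gap: 0.4
B t 17.8 pos [492.4 -65.8 166.7] yaw 145.1 theta if contact 143.0 r 161.6 short of front 47.2 push -0.1 F [-0.  -0.1  0.1] gap 0.4 tangent [-0.6 -0.8]
B 144 travel cm [-0.07 -0.29 -0.07] turn -1.1
B 146 travel cm [-0.47 -0.69 -0.07] turn 0.9
B 149 travel cm [-1.04 -1.32 -0.07] turn 3.9
B 152 travel cm [-1.58 -1.98 -0.07] turn 6.9
B 155 travel cm [-2.08 -2.66 -0.07] turn 9.9
B 158 travel cm [-2.55 -3.38 -0.07] turn 12.9
B 161 travel cm [-2.98 -4.11 -0.07] turn 15.9
B 164 travel cm [-3.36 -4.87 -0.07] turn 18.9
B 167 travel cm [-3.71 -5.64 -0.07] turn 21.9
B 169 travel cm [-3.92 -6.17 -0.07] turn 23.9
```

```bash
python3 -m inch '{"grip":[-1,-1,-1,-1,-1,-1,-1,-1,-1,-1],"travel":[[-0.25,-0.35,0],[-0.5,-0.65,0],[-0.75,-1.0,0],[-1.05,-1.32,0],[-1.3,-1.65,0],[-1.58,-2.0,0],[-1.83,-2.3,0],[-2.08,-2.66,0],[-2.3,-3.0,0],[-2.55,-3.38,0]],"turn":[[0,0,0],[0,0,1],[0,0,2.5],[0,0,4],[0,0,5.5],[0,0,7],[0,0,8.5],[0,0,10],[0,0,11.5],[0,0,13]]}'; python3 -c "
from h import *
where('B')
arc('B',[161,164,167,169,170,171,172,173])" | sed 's/target.*travel/travel/'
```

```text
clock: 19.05
eef_pos: [466.6, -99.5, 166.6]
eef_rot: [3.121, -0.003, 2.761]
wrist_force: [-1.3, 5.7, 0.8]
finger_gap: 0.4
B t 19.05 pos [466.6 -99.5 166.6] yaw 158.2 theta if contact 158.0 r 160.4 short of front 32.2 push 4.8 F [-1.3  5.7  0.8] gap 0.4 tangent [-0.37 -0.93]
B 161 travel cm [-0.39 -0.74 -0.06] turn 2.8
B 164 travel cm [-0.78 -1.5  -0.06] turn 5.8
B 167 travel cm [-1.13 -2.27 -0.06] turn 8.8
B 169 travel cm [-1.34 -2.8  -0.06] turn 10.8
B 170 travel cm [-1.44 -3.06 -0.06] turn 11.8
B 171 travel cm [-1.53 -3.33 -0.06] turn 12.8
B 172 travel cm [-1.62 -3.6  -0.06] turn 13.8
B 173 travel cm [-1.7  -3.87 -0.06] turn 14.8
```

```bash
python3 -m inch '{"grip":[-1,-1,-1,-1,-1,-1,-1,-1,-1,-1],"travel":[[-0.2,-0.35,0],[-0.4,-0.74,0],[-0.6,-1.12,0],[-0.78,-1.5,0],[-0.95,-1.88,0],[-1.13,-2.27,0],[-1.28,-2.63,0],[-1.4,-2.95,0],[-1.5,-3.23,0],[-1.6,-3.5,0]],"turn":[[0,0,1.4],[0,0,2.8],[0,0,4.3],[0,0,5.8],[0,0,7.3],[0,0,8.8],[0,0,10.2],[0,0,11.4],[0,0,12.5],[0,0,13.5]]}'; python3 -c "
from h import *
where('B')
arc('B',[173,174,175,176,177])" | sed 's/target.*travel/travel/'
```

```text
clock: 20.3
eef_pos: [450.1, -134.6, 166.5]
eef_rot: [3.121, -0.004, 2.998]
wrist_force: [-2.8, 4.5, 0.4]
finger_gap: 0.6
B t 20.3 pos [ 450.1 -134.6  166.5] yaw 171.8 theta if contact 171.7 r 160.5 short of front 18.5 push 4.0 F [-2.8  4.5  0.4] gap 0.6 tangent [-0.14 -0.99]
B 173 travel cm [-0.06 -0.36 -0.05] turn 1.2
B 174 travel cm [-0.14 -0.64 -0.05] turn 2.2
B 175 travel cm [-0.21 -0.91 -0.05] turn 3.2
B 176 travel cm [-0.28 -1.18 -0.05] turn 4.2
B 177 travel cm [-0.35 -1.46 -0.05] turn 5.2
```

```bash
python3 -m inch '{"grip":[-1,-1,-1,-1,-1],"travel":[[-0.04,-0.2,0],[-0.09,-0.4,0],[-0.13,-0.6,0],[-0.17,-0.8,0],[-0.21,-0.95,0]],"turn":[[0,0,0.7],[0,0,1.4],[0,0,2.1],[0,0,2.8],[0,0,3.4]]}'; python3 -c "
from h import *
where('B')
arc('B',[176,177,178,179])" | sed 's/target.*travel/travel/'
```

```text
clock: 20.92
eef_pos: [447.8, -144.1, 166.4]
eef_rot: [3.12, -0.005, 3.058]
wrist_force: [-2.5, 3.9, 1.4]
finger_gap: 0.4
B t 20.93 pos [ 447.8 -144.1  166.4] yaw 175.2 theta if contact 175.2 r 160.1 short of front 15.0 push 3.7 F [-2.5  3.9  1.4] gap 0.4 tangent [-0.08 -1.  ]
B 176 travel cm [-0.05 -0.23 -0.04] turn 0.8
B 177 travel cm [-0.11 -0.5  -0.04] turn 1.8
B 178 travel cm [-0.17 -0.78 -0.04] turn 2.8
B 179 travel cm [-0.23 -1.06 -0.04] turn 3.8
```

```bash
python3 -m inch '{"grip":[-1,-1,-1,-1],"travel":[[-0.04,-0.18,0],[-0.08,-0.36,0],[-0.12,-0.54,0],[-0.15,-0.7,0]],"turn":[[0,0,0.7],[0,0,1.3],[0,0,1.9],[0,0,2.5]]}'; python3 -c "
from h import *
where('B')
arc('B',[179,180,181])" | sed 's/target.*travel/travel/'
```

```text
clock: 21.42
eef_pos: [446.2, -151.2, 166.3]
eef_rot: [3.12, -0.005, 3.102]
wrist_force: [-3.4, 3.8, 0.4]
finger_gap: 0.3
B t 21.43 pos [ 446.2 -151.2  166.3] yaw 177.7 theta if contact 177.7 r 160.0 short of front 12.5 push 3.6 F [-3.4  3.8  0.4] gap 0.3 tangent [-0.04 -1.  ]
B 179 travel cm [-0.07 -0.35 -0.03] turn 1.3
B 180 travel cm [-0.12 -0.63 -0.03] turn 2.3
B 181 travel cm [-0.16 -0.91 -0.03] turn 3.3
```

```bash
python3 -m inch '{"grip":[-1,-1,-1,-1],"travel":[[-0.03,-0.19,0],[-0.07,-0.38,0],[-0.1,-0.57,0],[-0.14,-0.76,0]],"turn":[[0,0,0.7],[0,0,1.4],[0,0,2.1],[0,0,2.8]]}'; python3 -c "
from h import *
where('B')
arc('B',[182,183,184])" | sed 's/target.*travel/travel/'
```

```text
clock: 21.92
eef_pos: [444.7, -159.0, 166.3]
eef_rot: [3.12, -0.005, -3.131]
wrist_force: [-3.2, 4.1, 1.0]
finger_gap: 0.3
B t 21.93 pos [ 444.7 -159.   166.3] yaw -179.4 theta if contact 180.5 r 160.1 short of front 9.7 push 4.1 F [-3.2  4.1  1. ] gap 0.3 tangent [ 0.01 -1.  ]
B 182 travel cm [-0.06 -0.41 -0.03] turn 1.4
B 183 travel cm [-0.09 -0.69 -0.03] turn 2.4
B 184 travel cm [-0.12 -0.98 -0.03] turn 3.4
```

```bash
python3 -m inch '{"grip":[-1,-1,-1,-1],"travel":[[-0.02,-0.19,0],[-0.05,-0.38,0],[-0.08,-0.57,0],[-0.1,-0.76,0]],"turn":[[0,0,0.7],[0,0,1.4],[0,0,2.1],[0,0,2.8]]}'; python3 -c "
from h import *
where('B')
arc('B',[184,185,186])" | sed 's/target.*travel/travel/'
```

```text
clock: 22.42
eef_pos: [443.6, -166.7, 166.2]
eef_rot: [3.12, -0.005, -3.082]
wrist_force: [-3.5, 3.6, 0.6]
finger_gap: 0.4
B t 22.43 pos [ 443.6 -166.7  166.2] yaw -176.6 theta if contact 183.3 r 160.1 short of front 6.9 push 3.8 F [-3.5  3.6  0.6] gap 0.4 tangent [ 0.06 -1.  ]
B 184 travel cm [-0.01 -0.2  -0.02] turn 0.6
B 185 travel cm [-0.04 -0.49 -0.02] turn 1.6
B 186 travel cm [-0.06 -0.77 -0.02] turn 2.6
```

```bash
python3 -m inch '{"grip":[-1,-1,-1,-1],"travel":[[-0.01,-0.19,0],[-0.03,-0.38,0],[-0.05,-0.57,0],[-0.06,-0.76,0]],"turn":[[0,0,0.7],[0,0,1.4],[0,0,2.1],[0,0,2.7]]}'; python3 -c "
from h import *
where('B')
arc('B',[187,188,189])" | sed 's/target.*travel/travel/'
```

```text
clock: 22.92
eef_pos: [442.9, -174.4, 166.2]
eef_rot: [3.12, -0.006, -3.034]
wrist_force: [-4.4, 4.2, 1.0]
finger_gap: 0.3
B t 22.93 pos [ 442.9 -174.4  166.2] yaw -173.8 theta if contact 186.0 r 160.1 short of front 4.2 push 4.7 F [-4.4  4.2  1. ] gap 0.3 tangent [ 0.1  -0.99]
B 187 travel cm [-0.   -0.28 -0.02] turn 0.8
B 188 travel cm [-0.01 -0.56 -0.02] turn 1.8
B 189 travel cm [-0.02 -0.84 -0.02] turn 2.8
```

```bash
python3 -m inch '{"grip":[-1,-1,-1,-1],"travel":[[0,-0.17,0],[0,-0.35,0],[-0.01,-0.53,0],[-0.01,-0.7,0]],"turn":[[0,0,0.6],[0,0,1.2],[0,0,1.8],[0,0,2.4]]}'; python3 -c "
from h import *
where('B')
arc('B',[189,190,191])" | sed 's/target.*travel/travel/'
```

```text
clock: 23.42
eef_pos: [442.6, -181.6, 166.1]
eef_rot: [3.12, -0.006, -2.991]
wrist_force: [-2.9, 4.1, 0.6]
finger_gap: 0.6
B t 23.43 pos [ 442.6 -181.6  166.1] yaw -171.4 theta if contact 188.5 r 160.0 short of front 1.7 push 4.5 F [-2.9  4.1  0.6] gap 0.6 tangent [ 0.15 -0.99]
B 189 travel cm [ 0.   -0.13 -0.01] turn 0.4
B 190 travel cm [ 0.   -0.41 -0.01] turn 1.4
B 191 travel cm [ 0.   -0.69 -0.01] turn 2.4
```

```bash
python3 -m inch '{"grip":[-1,-1,-1,-1],"travel":[[0,-0.17,0],[0,-0.35,0],[0,-0.53,0],[0,-0.7,0]],"turn":[[0,0,0.6],[0,0,1.2],[0,0,1.8],[0,0,2.4]]}'; python3 -c "
from h import *
where('B')
arc('B',[192,193,194])" | sed 's/target.*travel/travel/'
```

```text
clock: 23.92
eef_pos: [442.6, -188.8, 166.1]
eef_rot: [3.12, -0.006, -2.949]
wrist_force: [-3.4, 4.3, -0.4]
finger_gap: 0.6
B t 23.93 pos [ 442.6 -188.8  166.1] yaw -168.9 theta if contact 191.1 r 160.1 short of front -0.9 push 4.8 F [-3.4  4.3 -0.4] gap 0.6 tangent [ 0.19 -0.98]
B 192 travel cm [ 0.02 -0.26 -0.01] turn 0.9
B 193 travel cm [ 0.03 -0.54 -0.01] turn 1.9
B 194 travel cm [ 0.05 -0.82 -0.01] turn 2.9
```

```bash
python3 -m inch '{"grip":[-1,-1,-1,-1],"travel":[[0.01,-0.17,0],[0.02,-0.35,0],[0.03,-0.53,0],[0.04,-0.7,0]],"turn":[[0,0,0.6],[0,0,1.2],[0,0,1.8],[0,0,2.4]]}'; python3 -c "
from h import *
where('B')
arc('B',[194,195,196])" | sed 's/target.*travel/travel/'
```

```text
clock: 24.42
eef_pos: [442.9, -196.0, 166.1]
eef_rot: [3.12, -0.006, -2.906]
wrist_force: [-3.7, 4.6, 1.9]
finger_gap: 0.3
B t 24.43 pos [ 442.9 -196.   166.1] yaw -166.5 theta if contact 193.6 r 160.1 short of front -3.4 push 5.3 F [-3.7  4.6  1.9] gap 0.3 tangent [ 0.24 -0.97]
B 194 travel cm [ 0.02 -0.11 -0.01] turn 0.5
B 195 travel cm [ 0.04 -0.39 -0.01] turn 1.5
B 196 travel cm [ 0.07 -0.67 -0.01] turn 2.5
```

```bash
python3 -m inch '{"grip":[-1,-1,-1,-1],"travel":[[0.02,-0.15,0],[0.04,-0.3,0],[0.06,-0.45,0],[0.07,-0.6,0]],"turn":[[0,0,0.6],[0,0,1.1],[0,0,1.6],[0,0,2.2]]}'; python3 -c "
from h import *
where('B')
arc('B',[196,197,198,199])" | sed 's/target.*travel/travel/'
```

```text
clock: 24.92
eef_pos: [443.4, -202.0, 166.0]
eef_rot: [3.12, -0.007, -2.867]
wrist_force: [-5.2, 4.7, 1.6]
finger_gap: 0.6
B t 24.93 pos [ 443.4 -202.   166. ] yaw -164.3 theta if contact 195.7 r 160.1 short of front -5.5 push 6.0 F [-5.2  4.7  1.6] gap 0.6 tangent [ 0.27 -0.96]
B 196 travel cm [ 0.02 -0.07  0.  ] turn 0.3
B 197 travel cm [ 0.05 -0.35  0.  ] turn 1.3
B 198 travel cm [ 0.09 -0.63  0.  ] turn 2.3
B 199 travel cm [ 0.13 -0.91  0.  ] turn 3.3
```

```bash
python3 -m inch '{"grip":[-1,-1,-1,-1],"travel":[[0.02,-0.12,0],[0.03,-0.24,0],[0.05,-0.36,0],[0.06,-0.48,0]],"turn":[[0,0,0.5],[0,0,0.9],[0,0,1.3],[0,0,1.8]]}'; python3 -c "
from h import *
where('B')
arc('B',[198,199,200])" | sed 's/target.*travel/travel/'
```

```text
clock: 25.42
eef_pos: [443.8, -206.5, 166.0]
eef_rot: [3.119, -0.007, -2.835]
wrist_force: [-5.6, 6.3, 3.8]
finger_gap: 0.6
B t 25.43 pos [ 443.8 -206.5  166. ] yaw -162.4 theta if contact 197.3 r 160.3 short of front -7.1 push 7.7 F [-5.6  6.3  3.8] gap 0.6 tangent [ 0.3  -0.95]
B 198 travel cm [ 0.05 -0.18  0.  ] turn 0.4
B 199 travel cm [ 0.1  -0.46  0.  ] turn 1.4
B 200 travel cm [ 0.15 -0.73  0.  ] turn 2.4
```

```bash
python3 -m inch '{"grip":[-1,-1,-1],"travel":[[0.03,-0.12,0],[0.07,-0.24,0],[0.1,-0.36,0]],"turn":[[0,0,0.4],[0,0,0.8],[0,0,1.2]]}'; python3 -c "
from h import *
where('B')"
```

```text
clock: 25.8
eef_pos: [444.3, -209.7, 165.9]
eef_rot: [3.118, -0.008, -2.814]
wrist_force: [-8.8, 8.0, 5.1]
finger_gap: 0.7
B t 25.8 pos [ 444.3 -209.7  165.9] yaw -161.2 theta if contact 198.5 r 160.3 short of front -8.3 push 10.4 F [-8.8  8.   5.1] gap 0.7 tangent [ 0.32 -0.95]
```

```bash
python3 -m inch '{"grip":[-1,-1,-1],"travel":[[-0.02,-0.12,0.02],[-0.02,-0.24,0.03],[-0.01,-0.34,0.03]],"turn":[[0,0,0.3],[0,0,0.6],[0,0,0.9]]}'; python3 -c "
from h import *
where('B')"
```

```text
clock: 26.18
eef_pos: [444.4, -212.3, 166.0]
eef_rot: [3.116, -0.008, -2.797]
wrist_force: [-1.1, 11.3, 1.3]
finger_gap: 0.3
B t 26.18 pos [ 444.4 -212.3  166. ] yaw -160.3 theta if contact 199.4 r 160.6 short of front -9.2 push 11.0 F [-1.1 11.3  1.3] gap 0.3 tangent [ 0.33 -0.94]
```

```bash
python3 -m inch '{"grip":[-1,-1,-1],"travel":[[0.03,-0.1,0],[0.07,-0.2,0],[0.1,-0.3,0]],"turn":[[0,0,0.3],[0,0,0.6],[0,0,0.9]]}'; python3 -c "
from h import *
where('B')"
```

```text
clock: 26.55
eef_pos: [444.9, -214.5, 165.9]
eef_rot: [3.113, -0.008, -2.781]
wrist_force: [-8.5, 10.8, 5.1]
finger_gap: 0.5
B t 26.55 pos [ 444.9 -214.5  165.9] yaw -159.3 theta if contact 200.2 r 160.5 short of front -10.0 push 13.1 F [-8.5 10.8  5.1] gap 0.5 tangent [ 0.34 -0.94]
```

```bash
python3 -m inch '{"grip":[-1,-1,-1],"travel":[[0.0,-0.1,0.02],[0.02,-0.2,0.03],[0.04,-0.3,0.03]],"turn":[[0,0,0.2],[0,0,0.5],[0,0,0.7]]}'; python3 -c "
from h import *
where('B')"
```

```text
clock: 26.92
eef_pos: [445.0, -216.4, 166.0]
eef_rot: [3.111, -0.009, -2.767]
wrist_force: [-4.8, 13.2, 2.6]
finger_gap: 0.4
B t 26.93 pos [ 445.  -216.4  166. ] yaw -158.6 theta if contact 200.8 r 160.7 short of front -10.6 push 14.0 F [-4.8 13.2  2.6] gap 0.4 tangent [ 0.36 -0.93]
```

```bash
python3 -m inch '{"grip":[-1,-1,-1],"travel":[[0.02,-0.1,0.01],[0.05,-0.2,0.02],[0.07,-0.28,0.02]],"turn":[[0,0,0.2],[0,0,0.5],[0,0,0.7]]}'; python3 -c "
from h import *
where('B')"
```

```text
clock: 27.3
eef_pos: [445.3, -218.1, 166.0]
eef_rot: [3.108, -0.009, -2.754]
wrist_force: [-6.9, 14.2, 5.1]
finger_gap: 0.4
B t 27.3 pos [ 445.3 -218.1  166. ] yaw -157.8 theta if contact 201.4 r 160.7 short of front -11.2 push 15.7 F [-6.9 14.2  5.1] gap 0.4 tangent [ 0.37 -0.93]
```

```bash
python3 -m inch '{"grip":[-1,-1,-1],"travel":[[0.01,-0.1,0.01],[0.03,-0.18,0.02],[0.04,-0.22,0.02]],"turn":[[0,0,0.2],[0,0,0.4],[0,0,0.4]]}'; python3 -c "
from h import *
where('B')"
```

```text
clock: 27.68
eef_pos: [445.4, -219.0, 166.0]
eef_rot: [3.105, -0.009, -2.747]
wrist_force: [-4.8, 14.6, 4.9]
finger_gap: 0.6
B t 27.68 pos [ 445.4 -219.   166. ] yaw -157.4 theta if contact 201.7 r 160.8 short of front -11.5 push 15.4 F [-4.8 14.6  4.9] gap 0.6 tangent [ 0.37 -0.93]
```

```bash
python3 -m inch '{"grip":[-1,-1,-1],"travel":[[0.02,-0.1,0.01],[0.05,-0.2,0.02],[0.07,-0.28,0.02]],"turn":[[0,0,0.2],[0,0,0.3],[0,0,0.3]]}'; python3 -c "
from h import *
where('B')"
```

```text
clock: 28.05
eef_pos: [445.7, -220.5, 166.1]
eef_rot: [3.101, -0.009, -2.741]
wrist_force: [-7.4, 15.0, 4.7]
finger_gap: 0.5
B t 28.05 pos [ 445.7 -220.5  166.1] yaw -157.0 theta if contact 202.3 r 160.8 short of front -12.1 push 16.7 F [-7.4 15.   4.7] gap 0.5 tangent [ 0.38 -0.93]
```

Same as A. I back off along +n, then test with a light push.

```bash
python3 -m inch '{"grip":[-1,-1,-1,-1,-1,-1],"travel":[[-0.12,0.3,0],[-0.27,0.7,0],[-0.45,1.1,0],[-0.6,1.5,0],[-0.6,1.5,0],[-0.6,1.5,0]],"turn":[[0,0,0],[0,0,0],[0,0,0],[0,0,0],[0,0,0],[0,0,0]]}'; python3 -c "
from h import *
where('B')"
python3 -m inch '{"grip":[-1,-1,-1,-1],"travel":[[0.12,-0.3,0],[0.25,-0.6,0],[0.36,-0.85,0],[0.36,-0.9,0]],"turn":[[0,0,0],[0,0,0],[0,0,0],[0,0,0]]}'; python3 -c "
from h import *
where('B')"
```

```text
clock: 28.8
eef_pos: [439.8, -205.7, 166.1]
eef_rot: [3.102, -0.009, -2.741]
wrist_force: [0.7, 0.2, -0.0]
finger_gap: 0.7
B t 28.8 pos [ 439.8 -205.7  166.1] yaw -157.0 theta if contact 196.6 r 164.2 short of front -6.4 push 0.0 F [ 0.7  0.2 -0. ] gap 0.7 tangent [ 0.29 -0.96]
clock: 29.3
eef_pos: [442.2, -213.9, 165.7]
eef_rot: [3.098, -0.011, -2.741]
wrist_force: [-10.0, 9.7, 5.0]
finger_gap: 0.6
B t 29.3 pos [ 442.2 -213.9  165.7] yaw -157.0 theta if contact 199.6 r 163.0 short of front -9.4 push 12.5 F [-10.    9.7   5. ] gap 0.6 tangent [ 0.34 -0.94]
```

Handle B holds 12.5 N. I back off and clear the view for a final check.

```bash
python3 -m inch '{"grip":[-1,-1,-1,-1,-1,-1,-1],"travel":[[-0.12,0.3,0],[-0.4,1.0,0],[-0.8,2.0,0],[-1.2,3,0],[-1.2,3,3],[-1.2,3,7],[-1.2,3,9]],"turn":[[0,0,0],[0,0,0],[0,0,0],[0,0,0],[0,0,0],[0,0,0],[0,0,0]]}'; python3 -m inch '{"grip":[-1,-1,-1,-1,-1,-1],"travel":[[-4,0,0],[-9,0,0],[-13,0,0],[-13,0,0],[-13,0,0],[-13,0,0]],"turn":[[0,0,0],[0,0,0],[0,0,0],[0,0,0],[0,0,0],[0,0,0]]}'; python3 - <<'E'
from h import *
for n in ("top","scene"):
    p,W=cloud(n); cv2.imwrite(f"pics/{n}4.png",p[:,:,::-1])
    for k,(C,f) in G.items():
        dark=(p.max(-1)<45)&(W[...,2]>172)&(W[...,2]<208)&(np.hypot(W[...,0]-C[0],W[...,1]-C[1])<205)&(W[...,0]<C[0]-20)
        nl,L,st,_=cv2.connectedComponentsWithStats(dark.astype(np.uint8)); i=1+np.argmax(st[1:,4]); H=W[L==i][:,:2]; q=H-H.mean(0); V=np.linalg.svd(q,full_matrices=False)[2]; dr=V[0]*np.sign(-V[0][0])
        d=H.mean(0)-C
        print(n,k,st[i],"pca",np.degrees(np.arctan2(dr[1],dr[0])).round(1)%360,"via axis",np.degrees(np.arctan2(d[1],d[0])).round(1)%360,"front",f)
E
```

```text
clock: 30.18
eef_pos: [430.4, -183.6, 257.8]
eef_rot: [3.1, -0.01, -2.741]
wrist_force: [-0.5, -0.7, -0.8]
finger_gap: 0.4
clock: 30.92
eef_pos: [311.1, -168.7, 257.6]
eef_rot: [3.108, -0.023, -2.758]
wrist_force: [1.0, 0.1, 0.4]
finger_gap: -0.1
top A [229 200  16  51 562] pca 174.1 via axis 174.2 front 171.5
top B [382 203  26  52 575] pca 195.5 via axis 195.4 front 190.2
scene A [ 234  200   61   49 1055] pca 174.7 via axis 171.8 front 171.5
scene B [350 114  58  22 690] pca 195.7 via axis 193.3 front 190.2
```

View pics/top4.png

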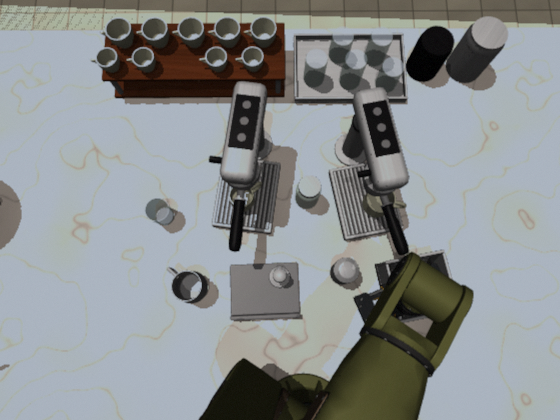

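View pics/scene4.png

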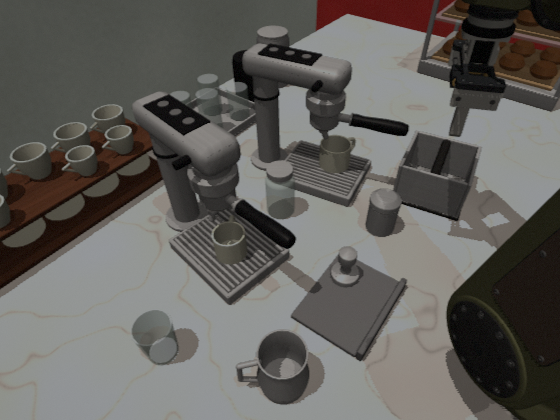

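Both handles now point to the front, past the bite: A's tip is at top pixel (236,245) and B's at (403,248). The cups, jug, jar, shaker and glass stand where they did, and the arm is clear.

```bash
python3 -c "
from h import *
print(manip.read_state()['wrist_force'].round(1)); print(manip.sign_off())"
```

```text
[-0.2  0.4  0.3]
the job is handed in; nothing more can be done
None
```

Both portafilters are tight and the job is handed in, at about 31 s of the 64 s allowed. I pushed each handle round to the right with the closed fingers, left one first, until the seal bit, then backed off.

| | Left (A) | Right (B) |
|---|---|---|
| Highest push read while tightening | about 17 N | about 17 N |
| Light push on re-test, after letting go | held 12.9 N | held 12.5 N |
| Final handle angle, mainly from the top view | about 2.5° past the group's front | about 5° past |

- **Force limit:** the highest total force I read was about 17.6 N, on both handles. I only read the force at the end of each short move, so brief peaks in between were not seen.
- **Seal stiffness:** near the end, the push rose by about 0.6 to 1 N per mm of finger travel, not the stated 1.3. I put this down to some give in the fingers, so I stopped by force rather than by distance.
- **Angle disagreement:** finger contact gave angles 2 to 4° larger than the cameras. That is partly the handles easing back on release and partly the handles moving slightly, about 2 mm on A, when re-pushed.
- **Other things:** in the last pictures the cups and the other things on the counter stand where they did, judged by eye. The arm was clear of everything, with wrist force near zero.

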